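Shut the battery bay and level the instrument base

ROBOT

A 6-joint arm with a two-finger parallel gripper is mounted at the origin on a cart in front of the work surface, level with it; the furniture and walls round the work are solid. World frame = base frame: x ahead of the robot, y to its left, z up, the work surface at z = 0. Lengths are in m, angles in rad, forces in N, time in s.
With the tool pointing down it reaches from about 0.375 to 0.825 m from the base axis. Payload 5.5 kg.
Tool frame: the origin (TCP) lies between the finger pads; the fingertips stand 19 mm ahead of it and the grasp point (between the pads) is the TCP; z points along the fingers, y is the line along which they close (so a half turn about z gives the same grasp; the last joint's range is limited). The gripper opens to 85 mm and grips with 20 to 120 N. Pads are 22 mm wide; open, the fingers measure 114 mm over their backs; the gripper's body (76 mm by 85 mm) begins 54 mm behind the grasp point. The pads swing forward as they close: fully open they stand 13 mm farther back than shut.
Start: joints at [-1.109, 0.314, -0.047, 1.21, 0, 1.571], TCP at [0.267, -0.537, 0.25] pointing down, gripper open.
Joint ranges: [-2.67, 2.67], [-0.69, 1.73], [-1.03, 1.25], [-2.08, 2.16], [-1.42, 1.45], [-3.14, 3.14]. Speed limits (rad/s): [2.39, 2.39, 3.01, 3.14, 3.14, 3.14].

INTERFACE

Orientations are given as a 3x3 rotation matrix whose columns are the frame's x, y, z axes.
In Python, from station import get_state, read_camera, calibration, job_done, search_frame, pinpoint gives the robot as it stands. The module is installed in compiled form; this text tells all that it offers.
- The arm moves only by the tool jog_arm, never from a script. Its argument "increments" is a list of rows, each an object with "fingers": the opening, from 0 (shut) to 1 (fully open); "xyz": the shift along the tool's x, y, z normalised to -1 to 1, where 1 is 80 cm, a list of three; "angular": the turn, a rotation vector about the tool's x, y, z normalised to -1 to 1, where 1 is 8 degrees, a list of three. A call has 1 to 8 rows; each row shifts and turns the commanded pose from where the row before left it, along the tool's axes as they then stand; what a row does not reach is not made up. A row lasts 1/10 s, in which the tool goes at most 50 mm and 8.59 degrees, less where a joint would pass 70% of its speed; a pose out of reach is approached as far as the arm can. A call with a number of a shift or a turn outside -1 to 1 is refused whole. A call with a gripper value outside its range is refused whole. The fingers move at their own pace and stop on an object; "squeeze" is the grip in N (left out, the last holds). Time passes only in rows, so rows that do not move let the fingers close. It gives the time, the measured TCP pose, the force, the opening and the grip force at its end, in the units of the state.
- get_state(): the state, without advancing time (a new reading comes with each control period).
- read_camera(name): name is "scene" or "top" or "wrist"; returns the picture (400x640x3 uint8, blue, green, red); there is no depth.
- calibration(name): a dict with "fx", "fy", "cx", "cy" (pixels), "R" (3x3) and "t" (3): a world point X has camera coordinates R X + t; the wrist camera has in their place "hand_eye" (4x4, takes a point from camera to tool coordinates, whose origin is the TCP and whose axes are the flange's). Camera axes: x right, y down, z forward; pixel columns grow to the right and rows downward; lengths in m; the calibration is good to about 2 mm. The wrist camera is an equidistant fisheye: a pixel r from the principal point sees the ray r / f radians off the axis. A picture is of the moment at which its call begins: read the wrist's pose just before it. calibration takes no time and is no camera call.
- job_done(): hands the job in; it is judged then, once.
Trained networks look in the newest picture that a camera, given by its name, has taken for a name from the list of things; names that differ only in an ending like _2 or _b are one class to them, and where a whole thing is asked for, a point or a joint stands for the part that bears it (a point fixed in the world has none). Each returns a list of dicts, best first, with "p" (0 to 1); they miss things now and then, are a little off and sometimes report something else, mostly with a low value. They report only what shows in the picture. A call takes as long as a camera call.
- search_frame(target, camera): "point" ([x, y, z] in m, in the coordinates of the camera as it stood for that picture, good to about 4 mm: the middle of the surface that is visible of it).
- pinpoint(target, camera): "point" ([x, y, z] in m, in the coordinates of the camera as it stood for that picture, good to about 4 mm: a listed point, or the origin of a listed thing).
The state is a dict: "clock": time; "joints": joint angles; "dq": joint speeds; "tau": joint torques, N m; "tcp_pos": TCP position; "tcp_rot": TCP orientation; "contact_force": force on the tool from outside, world axes, zero at the start; "moment": the same for the moment, N m; "width": finger opening in m; "grip_force": force on a finger pad.
Only numpy, scipy, OpenCV 4.12 (cv2) and the standard library are available. Lean on these libraries where they do the work, as an engineer would, in place of code of your own. Each camera call takes 0.05 s, during which the arm holds its last target. There are 200 camera calls.

TASK

The small hinged instrument base on the bench stands with its battery bay open. Slide the flat cover fully home over the battery bay, then take hold of the round adjuster knob from above, press it down so that its foot stands firmly on the seat below, and turn it until the ball of the level rests between the two centre marks. Finish like that: still holding the knob, keeping it pressed down with the ball resting centred; do not let go, and do not push the screwdriver, tape measure or relay about.

Things in the scene. Friction and masses are not known exactly. Their poses are not given: they have to be found in the camera images.
- levelling_base: fixed aluminium base plate, 120 (x) x 310 (y) x 10 mm; origin under its centre, on the bench; its y axis runs from the hinge end (-y) to the knob end (+y). Above it lies a grey deck, 108 x 300 mm, top at z = 60 mm when level, hinged about x at y = -140, z = 30 mm. Along the deck: open battery bay (y = -85), ball level (y = +5), knob (y = +120), all at x = 0
- deck (a joint): tilt of the deck about its hinge, rad; 0 = level, positive = knob end high. A spring lifts the knob end against a stop at +0.07 whenever it is not pressed; it takes about 4 to 6 N down on the knob to bring the foot onto its seat
- cover (a joint): sliding black cover, m: 0 = fully home over the battery bay, up to 0.09 = open, lying over the ball level (it then hides the ball and its marks). Takes 3 to 5 N to slide; stays where left, and has no catch, so check that it is still home after letting go
- cover_grip (a point): middle of the cover's upright grip rib: 40 mm along the base's x, 10 mm thick along y; its top is 9 mm above this point. The cover plate, 62 x 70 mm, has its upper face 9 mm below this point, 5 mm above the deck. The cover slides along the deck's y
- cover_home (a point): point fixed on the deck where cover_grip lies when the cover is fully home
- ball (a joint): 12 mm steel ball in the level's 64 mm tube, m along the deck's y: 0 = midway between the two black centre marks, +-0.024 = ends, positive towards the knob. It runs to the LOW end, about 0.5 mm per mrad of deck tilt (negative when the knob end is high), and takes about 1.5 s to come to rest
- ball_centre_mark (a point): point on the deck top above the ball tube midway between the two centre marks (20 mm apart, so that the ball is wholly between them within +-4 mm)
- knob (a joint): turn of the knob, rad, growing clockwise seen from above, -1.6 to 1.2. Each rad clockwise screws the foot 6 mm out of the deck; with the foot on its seat that raises the knob end 6 mm (23 mrad; ball 12 mm towards -y). It starts 0.5 to 1.7 rad too far anticlockwise, depending on the seat's height. It stays where left (friction 0.12 N m)
- knob_grip (a point): on the knob's axis, 26 mm above the deck, the height to grip. The round ribbed black knob is 38 mm in diameter and spans 6 to 34 mm above the deck; the knob rides up and down with the deck; its axis tilts with the deck
- foot_tip (a point): lowest point of the foot under the knob
- foot_seat_top (a point): centre of the top of the steel seat under the foot, 12 to 18 mm above the bench; z up
- screwdriver_cross: screwdriver 24x173x22 mm lying loose along the front (-x) side of the base; origin under its middle; to be left alone
- tape_measure: tape measure 66x86x31 mm, loose behind the base; to be left alone
- relay: small relay 22x28x33 mm, loose behind the base; to be left alone

How it is judged:
By the outcome, as a careful person would: the job done as asked, in the order asked, and still so for the second after the job is handed in, while the arm keeps its last pose, push and grip.
It also fails if it takes over 61 s, if anything falls off the work surface, if the arm or the gripper's body presses on something with over 40 N, if the wrist force passes 120 N, or if a joint passes its speed limit or range.

## Working session

There is one attempt and no reset: what is moved stays moved. The work goes in short steps, Python scripts to look and compute and a tool call to move; the robot and the scene stay as the last step left them, time stands still between calls to the robot, and variables do not carry over. Pictures are saved under pics/ and viewed, at most 10 in all, crops included, and the job is handed in when it is done.

Besides the shell and the picture viewer there is one more tool, called after "Call:" by a JSON object that holds its "fn" and its "kwargs", one argument or row to a line. jog_arm: Moves the arm, as the interface text tells. Scaled input: -1 to 1 covers 80 cm each way for a shift and 8 degrees each way for a turn. Its arguments: {"type":"object","properties":{"increments":{"type":"array"},"squeeze":{"type":"number"}},"required":["increments"]}

```bash
mkdir -p pics; cat > h.py <<'E'
import numpy as np, cv2
from station import *
np.set_printoptions(precision=4,suppress=True)
def toworld(p,cam,st=None):
    c=calibration(cam); p=np.array(p)
    if cam=='wrist':
        H=np.array(c['hand_eye']); q=H[:3,:3]@p+H[:3,3]
        return np.array(st['tcp_rot'])@q+np.array(st['tcp_pos'])
    return np.array(c['R']).T@(p-np.array(c['t']))
def look(cam,names,fn=None,pic=None):
    st=get_state(); im=read_camera(cam)
    if pic: cv2.imwrite('pics/'+pic,im)
    for n in names:
        r=(fn or pinpoint)(n,cam)
        print(cam,n,[(round(d['p'],2),toworld(d['point'],cam,st)) for d in r[:2]])
    return im
E
python3 - <<'E'
from h import *
s=get_state(); print(s['clock'],s['tcp_pos'],s['tcp_rot'])
for c in ('scene','top'):
    look(c,['levelling_base','cover_grip','cover_home','knob_grip','ball_centre_mark','foot_seat_top','foot_tip','screwdriver_cross','tape_measure','relay'],pic=c+'.png')
a=cv2.imread('pics/scene.png');b=cv2.imread('pics/top.png')
cv2.imwrite('pics/both.png',cv2.resize(np.vstack([a,b]),(480,600)))
E
```

```text
0.0 [ 0.2671 -0.5367  0.2494] [[ 0.8953  0.4455 -0.0008]
 [ 0.4455 -0.8953  0.0016]
 [-0.     -0.0017 -1.    ]]
scene levelling_base [(0.72, array([ 0.5505, -0.0764,  0.0002]))]
scene cover_grip [(0.59, array([ 0.5496, -0.0716,  0.0828]))]
scene cover_home [(0.79, array([ 0.5247, -0.162 ,  0.0761]))]
scene knob_grip [(0.89, array([0.5783, 0.0354, 0.1039]))]
scene ball_centre_mark [(0.92, array([ 0.5522, -0.0727,  0.0698]))]
scene foot_seat_top []
scene foot_tip [(0.6, array([ 0.5505, -0.0688,  0.0711]))]
scene screwdriver_cross [(0.59, array([ 0.4471, -0.0722, -0.0008])), (0.34, array([ 0.5517, -0.0737,  0.0837]))]
scene tape_measure [(0.66, array([ 0.6697, -0.0791, -0.0021]))]
scene relay [(0.54, array([ 0.6343, -0.1755,  0.0018]))]
top levelling_base [(0.68, array([ 0.554 , -0.0733, -0.0003]))]
top cover_grip [(0.9, array([ 0.5493, -0.0729,  0.081 ]))]
top cover_home [(0.61, array([ 0.524 , -0.1616,  0.0765])), (0.53, array([ 0.5512, -0.0771, -0.    ]))]
top knob_grip [(0.72, array([0.5762, 0.0329, 0.0985]))]
top ball_centre_mark [(0.62, array([ 0.5463, -0.0713,  0.0695]))]
top foot_seat_top [(0.38, array([ 0.5516, -0.0718,  0.0793]))]
top foot_tip []
top screwdriver_cross [(0.75, array([ 0.4481, -0.0738, -0.0026]))]
top tape_measure [(0.62, array([ 0.6759, -0.0783,  0.0007]))]
top relay [(0.53, array([ 0.6332, -0.1768, -0.0046]))]
```

View pics/top.png

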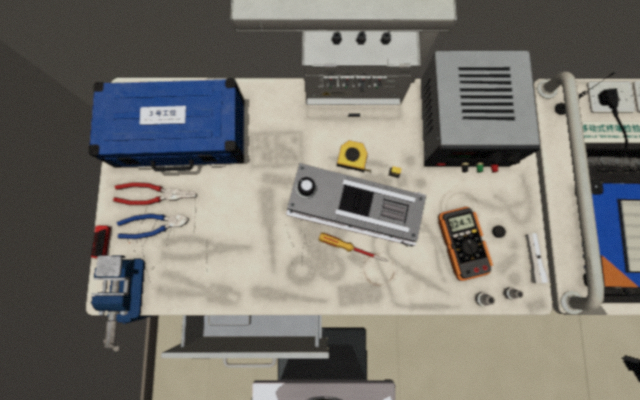

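View pics/scene.png

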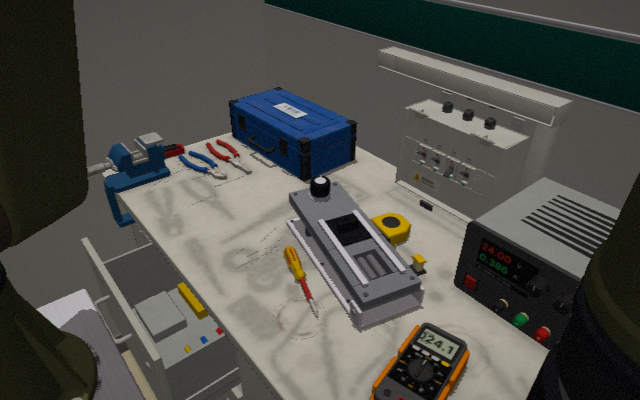

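The top view shows the black cover at px (355,198) over the level, the knob at (307,185), the open bay at (395,207), the screwdriver at (347,245), the tape at (352,153) and the relay at (395,171). The scene view agrees. The network points match both pictures, and base yaw comes out at about -15°.

```bash
cat >> h.py <<'E'
from scipy.spatial.transform import Rotation as Ro
YB=np.array([0.0530,0.1960,0]);YB/=np.linalg.norm(YB);XB=np.cross(YB,[0,0,1])
def Rt(tilt):
    y=YB*np.cos(tilt)+np.array([0,0,1])*np.sin(tilt); n=np.cross(XB,y)
    return np.column_stack([XB,-y,-n])
def delta(p,R=None):
    s=get_state(); A=np.array(s['tcp_rot'])
    print('t',s['clock'],'pos',s['tcp_pos'],'F',s['contact_force'],'w',s['width'],'j6',s['joints'][5])
    print('shift total (norm, current axes)',A.T@(np.array(p)-s['tcp_pos'])/.8)
    if R is not None:
        print('rot total (norm)',np.degrees(Ro.from_matrix(A.T@R).as_rotvec())/8,'shift after rot',R.T@(np.array(p)-s['tcp_pos'])/.8)
E
python3 -c "
from h import *
delta([.5495,-.0725,.16],Rt(.07))"
```

```text
t 1.1 pos [ 0.2673 -0.5371  0.2503] F [-0.2054  0.8209  0.0286] w 0.0854549862188199 j6 1.5707734204214656
shift total (norm, current axes) [ 0.5746 -0.3628  0.1129]
rot total (norm) [0.4791 0.1822 5.1967] shift after rot [ 0.1889 -0.6433  0.1583]
```

Call:
{"fn": "jog_arm", "kwargs": {
  "increments": [
    {"fingers": 1,"xyz": [0.048,-0.03,0.009],"angular": [0,0,0]},
    {"fingers": 1,"xyz": [0.048,-0.03,0.009],"angular": [0,0,0]},
    {"fingers": 1,"xyz": [0.048,-0.03,0.009],"angular": [0,0,0]},
    {"fingers": 1,"xyz": [0.048,-0.03,0.009],"angular": [0,0,0]},
    {"fingers": 1,"xyz": [0.048,-0.03,0.009],"angular": [0,0,0]},
    {"fingers": 1,"xyz": [0.048,-0.03,0.009],"angular": [0,0,0]},
    {"fingers": 1,"xyz": [0.048,-0.03,0.009],"angular": [0,0,0]},
    {"fingers": 1,"xyz": [0.048,-0.03,0.009],"angular": [0,0,0]}
  ]
}}

```text
clock: 1.9
tcp_pos: [0.4576, -0.2268, 0.1927]
tcp_rot: [[0.895, 0.445, 0.001], [0.445, -0.895, -0.0], [0.0, 0.001, -1.0]]
contact_force: [1.2, -0.4, -0.1]
width: 0.0853
grip_force: 0.0
```

Call:
{"fn": "jog_arm", "kwargs": {
  "increments": [
    {"fingers": 1,"xyz": [0,0,0],"angular": [0,0,1]},
    {"fingers": 1,"xyz": [0,0,0],"angular": [0,0,1]},
    {"fingers": 0.6,"xyz": [0,0,0],"angular": [0,0,1]},
    {"fingers": 0.6,"xyz": [0,0,0],"angular": [0,0,1]},
    {"fingers": 0.6,"xyz": [0,0,0],"angular": [0,0,1]},
    {"fingers": 0.6,"xyz": [0,0,0],"angular": [0,0,0.2]},
    {"fingers": 0.6,"xyz": [0,0,0],"angular": [0.5,0,0]},
    {"fingers": 0.6,"xyz": [0,0,0],"angular": [0,0,0]}
  ]
}}

```text
clock: 2.7
tcp_pos: [0.4566, -0.2292, 0.1927]
tcp_rot: [[0.965, -0.26, 0.018], [-0.261, -0.963, 0.068], [0.0, -0.07, -0.998]]
contact_force: [-0.2, -0.4, -0.2]
width: 0.0513
grip_force: 0.0
```

```bash
python3 -c "
from h import *
delta([.5495,-.0725,.16],Rt(.07))
look('wrist',['cover_grip','cover_home','knob_grip','ball_centre_mark'],pic='w1.png')
look('top',['cover_grip','cover_home','knob_grip'])
look('scene',['cover_grip','cover_home','knob_grip'])"
```

```text
t 2.7 pos [ 0.4566 -0.2292  0.1927] F [-0.1525 -0.4183 -0.231 ] w 0.051252392114691715 j6 2.8980247157605983
shift total (norm, current axes) [ 0.061  -0.216   0.0561]
rot total (norm) [-0.0002 -0.0003  0.0027] shift after rot [ 0.0609 -0.216   0.0561]
wrist cover_grip [(0.68, array([ 0.5485, -0.0724,  0.0884]))]
wrist cover_home [(0.84, array([ 0.527 , -0.1592,  0.076 ]))]
wrist knob_grip [(0.64, array([0.5745, 0.0411, 0.1012]))]
wrist ball_centre_mark [(0.82, array([ 0.5471, -0.0702,  0.0743]))]
top cover_grip [(0.95, array([ 0.5491, -0.0743,  0.0817]))]
top cover_home [(0.72, array([ 0.5256, -0.1588,  0.0739])), (0.39, array([ 0.6747, -0.0769,  0.0021]))]
top knob_grip [(0.72, array([ 0.5245, -0.1573,  0.0734])), (0.68, array([0.5754, 0.0379, 0.0967]))]
scene cover_grip [(0.57, array([ 0.5523, -0.0733,  0.0833]))]
scene cover_home [(0.89, array([ 0.5262, -0.1572,  0.0771])), (0.36, array([ 0.6333, -0.1764,  0.0023]))]
scene knob_grip [(0.7, array([0.5737, 0.0357, 0.1033]))]
```

Call:
{"fn": "jog_arm", "kwargs": {
  "increments": [
    {"fingers": 0.5,"xyz": [0,0,0],"angular": [0,0,-1]},
    {"fingers": 0.5,"xyz": [0,0,0],"angular": [0,0,-1]},
    {"fingers": 0.5,"xyz": [0,0,0],"angular": [0,0,-1]},
    {"fingers": 0.5,"xyz": [0,0,0],"angular": [0,0,-1]},
    {"fingers": 0.5,"xyz": [0,0,0],"angular": [0,0,-1]},
    {"fingers": 0.5,"xyz": [0,0,0],"angular": [0,0,-1]},
    {"fingers": 0.5,"xyz": [0,0,0],"angular": [0,0,-1]},
    {"fingers": 0.5,"xyz": [0,0,0],"angular": [0,0,-1]}
  ]
}}

```text
clock: 4.15
tcp_pos: [0.4568, -0.2284, 0.1927]
tcp_rot: [[0.653, 0.757, 0.018], [0.755, -0.653, 0.067], [0.063, -0.03, -0.998]]
contact_force: [-0.4, -0.4, 0.3]
width: 0.0428
grip_force: 0.0
```

Call:
{"fn": "jog_arm", "kwargs": {
  "increments": [
    {"fingers": 0.5,"xyz": [0,0,0],"angular": [0,0,-1]},
    {"fingers": 0.5,"xyz": [0,0,0],"angular": [0,0,-1]},
    {"fingers": 0.5,"xyz": [0,0,0],"angular": [0,0,-1]},
    {"fingers": 0.5,"xyz": [0,0,0],"angular": [0,0,-1]},
    {"fingers": 0.5,"xyz": [0,0,0],"angular": [0,0,-1]},
    {"fingers": 0.5,"xyz": [0,0,0],"angular": [0,0,-1]},
    {"fingers": 0.5,"xyz": [0,0,0],"angular": [0,0,-1]},
    {"fingers": 0.5,"xyz": [0,0,0],"angular": [0,0,-1]}
  ]
}}

```text
clock: 4.95
tcp_pos: [0.4568, -0.2284, 0.1927]
tcp_rot: [[-0.394, 0.919, 0.018], [0.917, 0.392, 0.067], [0.055, 0.043, -0.998]]
contact_force: [-0.6, -0.7, -0.7]
width: 0.0426
grip_force: 0.0
```

Call:
{"fn": "jog_arm", "kwargs": {
  "increments": [
    {"fingers": 0.5,"xyz": [0,0,0],"angular": [0,0,-1]},
    {"fingers": 0.5,"xyz": [0,0,0],"angular": [0,0,-1]},
    {"fingers": 0.5,"xyz": [0,0,0],"angular": [0,0,-1]},
    {"fingers": 0.5,"xyz": [0,0,0],"angular": [0,0,-1]},
    {"fingers": 0.5,"xyz": [0,0,0],"angular": [0,0,-1]},
    {"fingers": 0.5,"xyz": [0,0,0],"angular": [0,0,-1]},
    {"fingers": 0.5,"xyz": [0,0,0],"angular": [0,0,-0.6]},
    {"fingers": 0.5,"xyz": [0,0,0],"angular": [0,0,0]}
  ]
}}

```text
clock: 5.75
tcp_pos: [0.4568, -0.2284, 0.1927]
tcp_rot: [[-0.969, 0.247, 0.018], [0.248, 0.967, 0.067], [-0.001, 0.07, -0.998]]
contact_force: [-0.6, -0.3, -0.4]
width: 0.0425
grip_force: 0.0
```

```bash
cat >> h.py <<'E'
YB=np.array([0.25,0.968,0]);YB/=np.linalg.norm(YB);XB=np.cross(YB,[0,0,1])
def Rt(tilt):
    y=YB*np.cos(tilt)+np.array([0,0,1])*np.sin(tilt); n=np.cross(XB,y)
    return np.column_stack([-XB,y,-n])
E
python3 -c "
from h import *
delta([.5495,-.0735,.13],Rt(.07))"
```

```text
t 5.75 pos [ 0.4568 -0.2284  0.1927] F [-0.5763 -0.326  -0.3557] w 0.042459257073660606 j6 -0.2554371113930992
shift total (norm, current axes) [-0.0643  0.2102  0.0933]
rot total (norm) [-0.0016  0.0054  0.0192] shift after rot [-0.0638  0.2104  0.0933]
```

Call:
{"fn": "jog_arm", "kwargs": {
  "increments": [
    {"fingers": 0.5,"xyz": [-0.016,0.0525,0.013],"angular": [0,0,0]},
    {"fingers": 0.5,"xyz": [-0.016,0.0525,0.02],"angular": [0,0,0]},
    {"fingers": 0.5,"xyz": [-0.016,0.0525,0.02],"angular": [0,0,0]},
    {"fingers": 0.5,"xyz": [-0.016,0.0525,0.02],"angular": [0,0,0]},
    {"fingers": 0.5,"xyz": [0,0,0],"angular": [0,0,0]},
    {"fingers": 0.5,"xyz": [0,0,0],"angular": [0,0,0]}
  ]
}}

```text
clock: 6.35
tcp_pos: [0.5488, -0.0739, 0.1457]
tcp_rot: [[-0.969, 0.246, 0.017], [0.247, 0.967, 0.067], [0.0, 0.069, -0.998]]
contact_force: [-0.6, -0.5, 0.4]
width: 0.0427
grip_force: 0.0
```

```bash
python3 -c "
from h import *
im=look('wrist',['cover_grip','cover_home','knob_grip'],pic='w2.png')
look('scene',['cover_grip'])
delta([.5495,-.0735,.0965],Rt(.07))"
```

```text
wrist cover_grip [(0.87, array([ 0.5523, -0.07  ,  0.0845]))]
wrist cover_home [(0.76, array([ 0.5247, -0.1593,  0.0767]))]
wrist knob_grip [(0.81, array([0.5765, 0.0417, 0.0993]))]
scene cover_grip [(0.82, array([ 0.5501, -0.0748,  0.082 ]))]
t 6.65 pos [ 0.5488 -0.0759  0.1467] F [-0.4062 -0.8434  0.4277] w 0.04269721436289876 j6 0.07617535152489503
shift total (norm, current axes) [ 0.     -0.0013  0.0628]
rot total (norm) [-0.0016  0.0115  0.0026] shift after rot [-0.0001 -0.0013  0.0628]
```

View pics/w2.png

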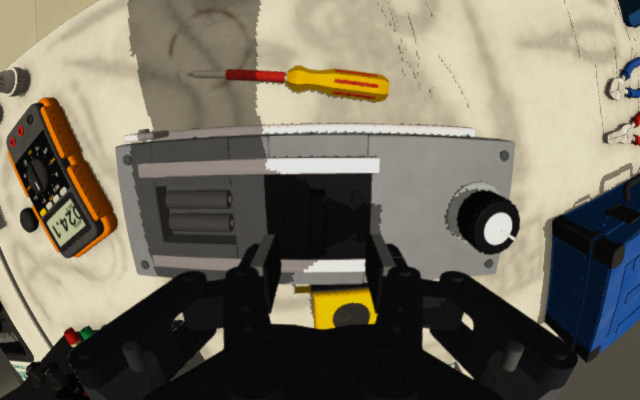

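The wrist view shows the fingers at px (268,265) and (378,265) straddling the cover rib near (318,215). The knob is clear at (490,222) and the screwdriver at (330,80).

Call:
{"fn": "jog_arm", "kwargs": {
  "increments": [
    {"fingers": 0.5,"xyz": [0,0,0.03],"angular": [0,0,0]},
    {"fingers": 0.5,"xyz": [0,0,0.022],"angular": [0,0,0]},
    {"fingers": 0.5,"xyz": [0,0,0.01],"angular": [0,0,0]},
    {"fingers": 0.5,"xyz": [0,0,0],"angular": [0,0,0]},
    {"fingers": 0.5,"xyz": [0,0,0],"angular": [0,0,0]}
  ],
  "squeeze": 25
}}

```text
clock: 7.15
tcp_pos: [0.5502, -0.0718, 0.0974]
tcp_rot: [[-0.969, 0.248, 0.019], [0.248, 0.966, 0.067], [-0.002, 0.07, -0.998]]
contact_force: [-0.6, -0.9, 0.7]
width: 0.0431
grip_force: 0.0
```

Call:
{"fn": "jog_arm", "kwargs": {
  "increments": [
    {"fingers": 0,"xyz": [0,0,0],"angular": [0,0,0]},
    {"fingers": 0,"xyz": [0,0,0],"angular": [0,0,0]},
    {"fingers": 0,"xyz": [0,0,0],"angular": [0,0,0]},
    {"fingers": 0,"xyz": [0,0,0],"angular": [0,0,0]},
    {"fingers": 0,"xyz": [0,0,0],"angular": [0,0,0]}
  ]
}}

```text
clock: 7.65
tcp_pos: [0.5501, -0.0733, 0.0974]
tcp_rot: [[-0.969, 0.248, 0.019], [0.248, 0.967, 0.063], [-0.003, 0.066, -0.998]]
contact_force: [-1.5, -6.5, 1.9]
width: 0.0092
grip_force: 30.8
```

Call:
{"fn": "jog_arm", "kwargs": {
  "increments": [
    {"fingers": 0,"xyz": [0,-0.02,0],"angular": [0,0,0]},
    {"fingers": 0,"xyz": [0,-0.02,0],"angular": [0,0,0]},
    {"fingers": 0,"xyz": [0,-0.02,0],"angular": [0,0,0]},
    {"fingers": 0,"xyz": [0,-0.02,0],"angular": [0,0,0]},
    {"fingers": 0,"xyz": [0,-0.02,0],"angular": [0,0,0]},
    {"fingers": 0,"xyz": [0,0,0],"angular": [0,0,0]},
    {"fingers": 0,"xyz": [0,0,0],"angular": [0,0,0]}
  ]
}}

```text
clock: 8.35
tcp_pos: [0.5312, -0.1502, 0.0921]
tcp_rot: [[-0.969, 0.248, 0.021], [0.249, 0.966, 0.065], [-0.004, 0.068, -0.998]]
contact_force: [1.5, -3.6, 4.3]
width: 0.0097
grip_force: 31.2
```

Call:
{"fn": "jog_arm", "kwargs": {
  "increments": [
    {"fingers": 0,"xyz": [0,-0.005,0],"angular": [0,0,0]},
    {"fingers": 0,"xyz": [0,-0.004,0],"angular": [0,0,0]},
    {"fingers": 0,"xyz": [0,0,0],"angular": [0,0,0]}
  ]
}}

```text
clock: 8.65
tcp_pos: [0.5299, -0.1552, 0.0917]
tcp_rot: [[-0.969, 0.246, 0.021], [0.247, 0.967, 0.068], [-0.004, 0.071, -0.997]]
contact_force: [3.0, -0.0, 5.9]
width: 0.0093
grip_force: 31.3
```

Call:
{"fn": "jog_arm", "kwargs": {
  "increments": [
    {"fingers": 0,"xyz": [0,-0.004,0],"angular": [0,0,0]},
    {"fingers": 0,"xyz": [0,0,0],"angular": [0,0,0]}
  ]
}}

```text
clock: 8.85
tcp_pos: [0.5292, -0.1581, 0.0915]
tcp_rot: [[-0.969, 0.246, 0.021], [0.247, 0.967, 0.068], [-0.004, 0.071, -0.997]]
contact_force: [2.7, 0.5, 5.4]
width: 0.0094
grip_force: 31.3
```

Call:
{"fn": "jog_arm", "kwargs": {
  "increments": [
    {"fingers": 0,"xyz": [0,-0.003,0],"angular": [0,0,0]},
    {"fingers": 0,"xyz": [0,0,0],"angular": [0,0,0]}
  ]
}}

```text
clock: 9.05
tcp_pos: [0.5287, -0.1604, 0.0914]
tcp_rot: [[-0.969, 0.246, 0.022], [0.247, 0.967, 0.068], [-0.004, 0.071, -0.997]]
contact_force: [3.1, 0.8, 6.6]
width: 0.0088
grip_force: 31.3
```

```bash
python3 -c "
from h import *
look('wrist',['cover_grip','cover_home','knob_grip'],pic='w3.png')
look('top',['cover_grip','cover_home','knob_grip'])
delta([.5495,-.0735,.0965])"
```

```text
wrist cover_grip [(0.62, array([ 0.5307, -0.1583,  0.0787]))]
wrist cover_home [(0.76, array([ 0.5257, -0.157 ,  0.0814]))]
wrist knob_grip [(0.62, array([0.5745, 0.04  , 0.1026])), (0.39, array([ 0.5487, -0.0746,  0.0701]))]
top cover_grip [(0.85, array([ 0.5301, -0.1613,  0.0735]))]
top cover_home [(0.59, array([ 0.5272, -0.1599,  0.0768]))]
top knob_grip [(0.36, array([ 0.529 , -0.1615,  0.0756]))]
t 9.45 pos [ 0.5287 -0.1604  0.0914] F [2.9291 1.4235 6.0667] w 0.0093829035599418 j6 -0.08594752876183229
shift total (norm, current axes) [0.0015 0.1118 0.0015]
```

Call:
{"fn": "jog_arm", "kwargs": {
  "increments": [
    {"fingers": 0,"xyz": [0,-0.003,0],"angular": [0,0,0]},
    {"fingers": 0,"xyz": [0,0,0],"angular": [0,0,0]}
  ]
}}

```text
clock: 9.65
tcp_pos: [0.5284, -0.161, 0.0913]
tcp_rot: [[-0.969, 0.245, 0.022], [0.246, 0.967, 0.072], [-0.004, 0.075, -0.997]]
contact_force: [4.2, 6.5, 6.7]
width: 0.0092
grip_force: 31.3
```

Call:
{"fn": "jog_arm", "kwargs": {
  "increments": [
    {"fingers": 0,"xyz": [0,-0.003,0],"angular": [0,0,0]},
    {"fingers": 0,"xyz": [0,0,0],"angular": [0,0,0]}
  ]
}}

```text
clock: 9.85
tcp_pos: [0.5284, -0.1612, 0.0913]
tcp_rot: [[-0.97, 0.244, 0.024], [0.245, 0.967, 0.077], [-0.004, 0.08, -0.997]]
contact_force: [5.9, 12.9, 7.7]
width: 0.009
grip_force: 31.4
```

Call:
{"fn": "jog_arm", "kwargs": {
  "increments": [
    {"fingers": 0.4,"xyz": [0,0,0],"angular": [0,0,0]},
    {"fingers": 0.4,"xyz": [0,0,0],"angular": [0,0,0]},
    {"fingers": 0.4,"xyz": [0,0,0],"angular": [0,0,0]},
    {"fingers": 0.4,"xyz": [0,0,0],"angular": [0,0,0]},
    {"fingers": 0.4,"xyz": [0,0,-0.03],"angular": [0,0,0]},
    {"fingers": 0.4,"xyz": [0,0,-0.06],"angular": [0,0,0]},
    {"fingers": 1,"xyz": [0,0,-0.02],"angular": [0,0,0]},
    {"fingers": 1,"xyz": [0,0,0],"angular": [0,0,0]}
  ]
}}

```text
clock: 10.65
tcp_pos: [0.5259, -0.1727, 0.1807]
tcp_rot: [[-0.969, 0.247, 0.023], [0.248, 0.966, 0.065], [-0.006, 0.069, -0.998]]
contact_force: [0.6, -0.5, 0.6]
width: 0.0623
grip_force: 0.0
```

```bash
python3 -c "
from h import *
look('wrist',['cover_grip','cover_home','knob_grip','ball_centre_mark'],pic='w4.png')
look('wrist',['ball','cover'],search_frame)
look('top',['cover_grip','cover_home','knob_grip'])
look('scene',['cover_grip','knob_grip'])
delta([.576,.038,.16],Rt(.07))"
```

```text
wrist cover_grip [(0.7, array([ 0.5274, -0.1582,  0.0776]))]
wrist cover_home [(0.84, array([ 0.5265, -0.1582,  0.0759])), (0.64, array([ 0.6297, -0.1746,  0.0005]))]
wrist knob_grip [(0.81, array([0.5756, 0.0419, 0.1018]))]
wrist ball_centre_mark [(0.97, array([ 0.5473, -0.0706,  0.072 ]))]
wrist ball [(0.68, array([ 0.5353, -0.1031,  0.072 ])), (0.58, array([ 0.5431, -0.0939,  0.068 ]))]
wrist cover [(0.85, array([ 0.5251, -0.161 ,  0.0691])), (0.46, array([ 0.6576, -0.0972,  0.026 ]))]
top cover_grip [(0.7, array([ 0.6328, -0.1745, -0.0017])), (0.61, array([ 0.527 , -0.1617,  0.0753]))]
top cover_home [(0.85, array([ 0.5248, -0.1594,  0.0727])), (0.32, array([ 0.5306, -0.1578,  0.0762]))]
top knob_grip [(0.67, array([0.578 , 0.039 , 0.0974]))]
scene cover_grip [(0.98, array([ 0.5303, -0.1639,  0.0745]))]
scene knob_grip [(0.89, array([0.5787, 0.0376, 0.1049]))]
t 11.4 pos [ 0.5242 -0.1717  0.1777] F [ 0.4104 -0.3592 -0.2771] w 0.08529775067635587 j6 -0.10571062152396009
shift total (norm, current axes) [0.0022 0.2678 0.0409]
rot total (norm) [-0.0014  0.0059  0.0177] shift after rot [0.0028 0.2678 0.041 ]
```

View pics/w4.png

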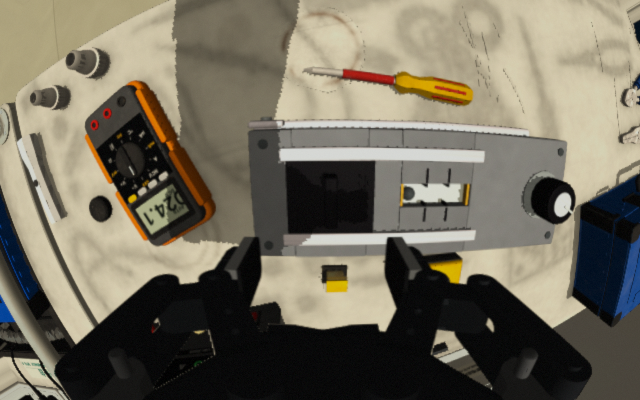

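The cover is home over the bay (px 330,198). The ball sits at the hinge end of its tube near (408,195), with the centre marks at about x=427 and x=447. Next is the knob: I'll start with the wrist turned anticlockwise, so the camera stays on the ball side through the clockwise turn.

Call:
{"fn": "jog_arm", "kwargs": {
  "increments": [
    {"fingers": 1,"xyz": [0,0.0536,0.004],"angular": [0,0,0]},
    {"fingers": 1,"xyz": [0,0.0536,0.004],"angular": [0,0,0]},
    {"fingers": 1,"xyz": [0,0.0536,0.004],"angular": [0,0,0]},
    {"fingers": 1,"xyz": [0.001,0.0536,0.004],"angular": [0,0,0]},
    {"fingers": 1,"xyz": [0.001,0.0536,0.004],"angular": [0,0,0]},
    {"fingers": 1,"xyz": [0,0,0],"angular": [-0.5,0,0]},
    {"fingers": 1,"xyz": [0,0,0],"angular": [0,0,-1]},
    {"fingers": 1,"xyz": [0,0,0],"angular": [0,0,-1]}
  ]
}}

```text
clock: 12.2
tcp_pos: [0.5758, 0.0375, 0.1767]
tcp_rot: [[-0.999, -0.038, 0.035], [-0.033, 0.99, 0.135], [-0.04, 0.133, -0.99]]
contact_force: [0.1, -0.7, 0.0]
width: 0.0852
grip_force: 0.0
```

Call:
{"fn": "jog_arm", "kwargs": {
  "increments": [
    {"fingers": 1,"xyz": [0,0,0],"angular": [0,0,-1]},
    {"fingers": 1,"xyz": [0,0,0],"angular": [0,0,-1]},
    {"fingers": 1,"xyz": [0,0,0],"angular": [0,0,-1]},
    {"fingers": 1,"xyz": [0,0,0],"angular": [0,0,-1]},
    {"fingers": 1,"xyz": [0,0,0],"angular": [0,0,-1]},
    {"fingers": 1,"xyz": [0,0,0],"angular": [0,0,-1]},
    {"fingers": 1,"xyz": [0,0,0],"angular": [0,0,-1]},
    {"fingers": 1,"xyz": [0,0,0],"angular": [0,0,-1]}
  ]
}}

```text
clock: 13.0
tcp_pos: [0.5759, 0.037, 0.1767]
tcp_rot: [[-0.404, -0.914, 0.036], [-0.904, 0.405, 0.135], [-0.137, 0.022, -0.99]]
contact_force: [0.6, -0.6, 0.3]
width: 0.0852
grip_force: 0.0
```

Call:
{"fn": "jog_arm", "kwargs": {
  "increments": [
    {"fingers": 1,"xyz": [0,0,0],"angular": [0,0,-1]},
    {"fingers": 1,"xyz": [0,0,0],"angular": [0,0,-0.2]},
    {"fingers": 1,"xyz": [0,0,0],"angular": [0,0,0]}
  ]
}}

```text
clock: 13.3
tcp_pos: [0.5759, 0.037, 0.1767]
tcp_rot: [[-0.254, -0.967, 0.035], [-0.957, 0.257, 0.135], [-0.139, 0.0, -0.99]]
contact_force: [-0.8, 0.0, -0.3]
width: 0.0855
grip_force: 0.0
```

```bash
python3 -c "
from h import *
look('wrist',['knob_grip','cover_grip','cover_home','ball_centre_mark'],pic='w5.png')
look('top',['knob_grip']); look('scene',['knob_grip'])
delta([.577,.039,.101],Rt(0)@Ro.from_euler('z',-90,degrees=True).as_matrix())
print(get_state()['tcp_rot'])"
```

```text
wrist knob_grip [(0.85, array([0.5728, 0.0398, 0.1026]))]
wrist cover_grip []
wrist cover_home []
wrist ball_centre_mark [(0.57, array([ 0.5482, -0.0728,  0.0723]))]
top knob_grip []
scene knob_grip [(0.8, array([0.5772, 0.0353, 0.1061]))]
t 13.75 pos [0.5759 0.037  0.1767] F [ 0.1701 -0.2632 -0.1481] w 0.0853605876392796 j6 -1.3196136619213934
shift total (norm, current axes) [ 0.0104 -0.0007  0.0941]
rot total (norm) [-0.0022  0.9997 -0.0351] shift after rot [-0.0028 -0.0007  0.0946]
[[-0.2523 -0.967   0.0354]
 [-0.9576  0.2548  0.1346]
 [-0.1391  0.     -0.9903]]
```

View pics/w5.png

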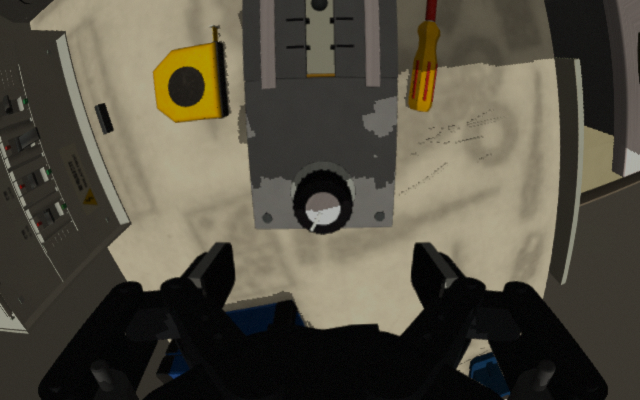

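The view shows the knob at px (323,202), centred between the fingers, and the ball tube at the top edge. The tool is tilted 8° the wrong way, so I'll fix that and then descend.

Call:
{"fn": "jog_arm", "kwargs": {
  "increments": [
    {"fingers": 1,"xyz": [0,0,0],"angular": [0,1,0]},
    {"fingers": 1,"xyz": [-0.0028,0,0.03],"angular": [0,0,0]},
    {"fingers": 1,"xyz": [0,0,0.02],"angular": [0,0,0]},
    {"fingers": 1,"xyz": [0,0,0],"angular": [0,0,0]},
    {"fingers": 1,"xyz": [0,0,0],"angular": [0,0,0]}
  ],
  "squeeze": 60
}}

```text
clock: 14.25
tcp_pos: [0.5763, 0.0391, 0.1368]
tcp_rot: [[-0.255, -0.967, -0.001], [-0.967, 0.255, 0.0], [0.0, 0.001, -1.0]]
contact_force: [-0.3, -0.6, 0.3]
width: 0.0855
grip_force: 0.0
```

```bash
python3 -c "
from h import *
look('wrist',['knob_grip','cover_grip','cover_home','ball_centre_mark'],pic='w6.png')
delta([.5765,.0385,.101],Rt(0)@Ro.from_euler('z',-90,degrees=True).as_matrix())"
```

```text
wrist knob_grip [(0.71, array([0.5741, 0.0411, 0.1011]))]
wrist cover_grip []
wrist cover_home []
wrist ball_centre_mark [(0.8, array([ 0.548 , -0.0727,  0.0718]))]
t 14.5 pos [0.5771 0.039  0.1377] F [-1.1832  0.0355 -0.2028] w 0.08517366995964212 j6 -1.2456792771252296
shift total (norm, current axes) [0.0008 0.0006 0.0459]
rot total (norm) [-0.011   0.0041 -0.0351] shift after rot [0.0008 0.0005 0.0459]
```

View pics/w6.png

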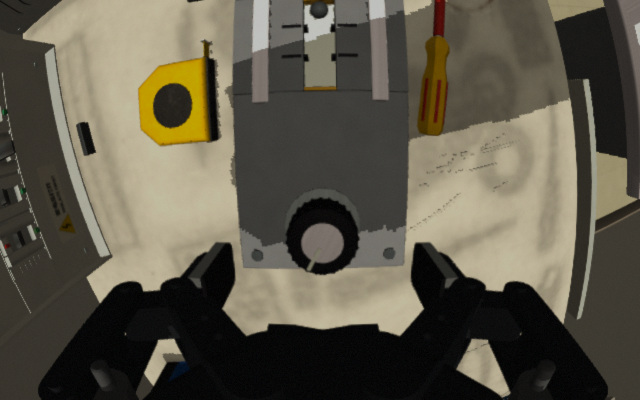

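The ball is at (319,9), with the marks at rows 28 and 56 and the knob centred at (323,240). Descend and grip.

Call:
{"fn": "jog_arm", "kwargs": {
  "increments": [
    {"fingers": 1,"xyz": [0,0,0.025],"angular": [0,0,0]},
    {"fingers": 1,"xyz": [0,0,0.021],"angular": [0,0,0]},
    {"fingers": 1,"xyz": [0,0,0],"angular": [0,0,0]},
    {"fingers": 1,"xyz": [0,0,0],"angular": [0,0,0]}
  ],
  "squeeze": 60
}}

```text
clock: 14.9
tcp_pos: [0.5765, 0.0391, 0.1004]
tcp_rot: [[-0.255, -0.967, -0.0], [-0.967, 0.255, 0.0], [0.0, 0.0, -1.0]]
contact_force: [-0.1, -1.0, -0.0]
width: 0.0851
grip_force: 0.0
```

Call:
{"fn": "jog_arm", "kwargs": {
  "increments": [
    {"fingers": 0,"xyz": [0,0,0],"angular": [0,0,0]},
    {"fingers": 0,"xyz": [0,0,0],"angular": [0,0,0]},
    {"fingers": 0,"xyz": [0,0,0],"angular": [0,0,0]},
    {"fingers": 0,"xyz": [0,0,0],"angular": [0,0,0]},
    {"fingers": 0,"xyz": [0,0,0],"angular": [0,0,0]},
    {"fingers": 0,"xyz": [0,0,0],"angular": [0,0,0]}
  ]
}}

```text
clock: 15.5
tcp_pos: [0.5766, 0.0394, 0.1003]
tcp_rot: [[-0.254, -0.967, 0.001], [-0.967, 0.254, 0.0], [-0.001, -0.0, -1.0]]
contact_force: [-0.3, 1.2, 4.0]
width: 0.0362
grip_force: 59.5
```

Call:
{"fn": "jog_arm", "kwargs": {
  "increments": [
    {"fingers": 0,"xyz": [-0.001,0,0.005],"angular": [0,0,0]},
    {"fingers": 0,"xyz": [-0.001,0,0.005],"angular": [0,0,0]},
    {"fingers": 0,"xyz": [-0.001,0,0.005],"angular": [0,0,0]},
    {"fingers": 0,"xyz": [-0.001,0,0.005],"angular": [0,0,0]},
    {"fingers": 0,"xyz": [0,0,0],"angular": [0,0,0]},
    {"fingers": 0,"xyz": [0,0,0],"angular": [0,0,0]}
  ]
}}

```text
clock: 16.1
tcp_pos: [0.5776, 0.043, 0.0839]
tcp_rot: [[-0.254, -0.967, 0.001], [-0.967, 0.254, 0.001], [-0.001, -0.0, -1.0]]
contact_force: [-1.4, 3.7, 6.8]
width: 0.0364
grip_force: 60.1
```

Call:
{"fn": "jog_arm", "kwargs": {
  "increments": [
    {"fingers": 0,"xyz": [-0.0006,0,0.003],"angular": [0,0,0]},
    {"fingers": 0,"xyz": [0,0,0],"angular": [0,0,0]}
  ]
}}

```text
clock: 16.3
tcp_pos: [0.5777, 0.0434, 0.0815]
tcp_rot: [[-0.254, -0.967, 0.001], [-0.967, 0.254, 0.001], [-0.001, -0.0, -1.0]]
contact_force: [-1.5, 4.5, 6.9]
width: 0.0363
grip_force: 60.1
```

Call:
{"fn": "jog_arm", "kwargs": {
  "increments": [
    {"fingers": 0,"xyz": [-0.0006,0,0.003],"angular": [0,0,0]},
    {"fingers": 0,"xyz": [0,0,0],"angular": [0,0,0]}
  ]
}}

```text
clock: 16.5
tcp_pos: [0.5778, 0.0439, 0.0791]
tcp_rot: [[-0.254, -0.967, 0.001], [-0.967, 0.254, 0.001], [-0.001, -0.0, -1.0]]
contact_force: [-2.0, 3.5, 7.2]
width: 0.0363
grip_force: 60.1
```

Call:
{"fn": "jog_arm", "kwargs": {
  "increments": [
    {"fingers": 0,"xyz": [-0.0005,0,0.0025],"angular": [0,0,0]},
    {"fingers": 0,"xyz": [0,0,0],"angular": [0,0,0]}
  ]
}}

```text
clock: 16.7
tcp_pos: [0.5779, 0.0443, 0.0771]
tcp_rot: [[-0.254, -0.967, 0.001], [-0.967, 0.254, 0.001], [-0.001, -0.0, -1.0]]
contact_force: [-0.4, 3.7, 6.1]
width: 0.0362
grip_force: 60.2
```

Call:
{"fn": "jog_arm", "kwargs": {
  "increments": [
    {"fingers": 0,"xyz": [-0.0005,0,0.0025],"angular": [0,0,0]},
    {"fingers": 0,"xyz": [0,0,0],"angular": [0,0,0]}
  ]
}}

```text
clock: 16.9
tcp_pos: [0.578, 0.0445, 0.0757]
tcp_rot: [[-0.254, -0.967, 0.001], [-0.967, 0.254, 0.001], [-0.001, -0.0, -1.0]]
contact_force: [-2.9, 2.9, 10.9]
width: 0.0364
grip_force: 60.7
```

```bash
python3 -c "
from h import *
look('wrist',['knob_grip','ball_centre_mark'],pic='w7.png')
look('wrist',['ball'],search_frame)
delta([.5765,.0385,.101])"
```

```text
wrist knob_grip [(0.83, array([0.5765, 0.0455, 0.0755]))]
wrist ball_centre_mark [(0.62, array([ 0.5503, -0.0721,  0.0572]))]
wrist ball [(0.78, array([ 0.5525, -0.0559,  0.056 ]))]
t 17.15 pos [0.578  0.0445 0.0757] F [-4.1451  4.3638 10.3853] w 0.03681027770709002 j6 -1.237598783389182
shift total (norm, current axes) [ 0.0077 -0.0001 -0.0316]
```

Call:
{"fn": "jog_arm", "kwargs": {
  "increments": [
    {"fingers": 0,"xyz": [0,0,0.002],"angular": [0,0,0]},
    {"fingers": 0,"xyz": [0,0,0],"angular": [0,0,0]},
    {"fingers": 0,"xyz": [0,0,0],"angular": [0,0,0]}
  ]
}}

```text
clock: 17.45
tcp_pos: [0.578, 0.0447, 0.075]
tcp_rot: [[-0.254, -0.967, 0.001], [-0.967, 0.254, 0.001], [-0.001, -0.001, -1.0]]
contact_force: [-5.8, 3.6, 18.4]
width: 0.0365
grip_force: 61.5
```

Call:
{"fn": "jog_arm", "kwargs": {
  "increments": [
    {"fingers": 0,"xyz": [0,0,-0.001],"angular": [0,0,1]},
    {"fingers": 0,"xyz": [0,0,-0.001],"angular": [0,0,1]},
    {"fingers": 0,"xyz": [0,0,-0.001],"angular": [0,0,1]},
    {"fingers": 0,"xyz": [0,0,-0.001],"angular": [0,0,1]},
    {"fingers": 0,"xyz": [0,0,0],"angular": [0,0,0]},
    {"fingers": 0,"xyz": [0,0,0],"angular": [0,0,0]}
  ]
}}

```text
clock: 18.05
tcp_pos: [0.5784, 0.0438, 0.0784]
tcp_rot: [[-0.728, -0.685, 0.002], [-0.685, 0.728, -0.001], [-0.001, -0.002, -1.0]]
contact_force: [-5.0, 0.6, 18.3]
width: 0.0363
grip_force: 61.4
```

```bash
python3 -c "
from h import *
look('wrist',['knob_grip','ball_centre_mark'],pic='w8.png')
look('wrist',['ball'],search_frame)
delta([.5765,.0385,.101]); print(get_state()['moment'])"
```

```text
wrist knob_grip [(0.7, array([0.577 , 0.0467, 0.0795]))]
wrist ball_centre_mark [(0.83, array([ 0.5493, -0.0685,  0.0599]))]
wrist ball [(0.65, array([ 0.5542, -0.0617,  0.0567]))]
t 18.3 pos [0.5784 0.0439 0.0784] F [-5.4667  1.0587 19.225 ] w 0.03656700617048044 j6 -0.6787895431583146
shift total (norm, current axes) [ 0.0063 -0.0033 -0.0283]
[-0.1332  1.0708 -0.013 ]
```

View pics/w8.png

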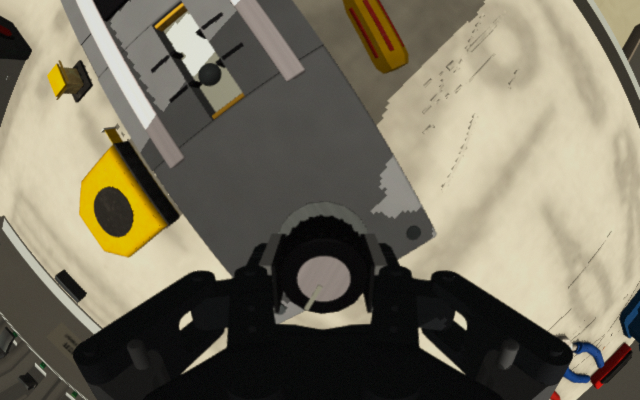

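The ball at (209,74) lies right on the near (knob-side) mark, about +10 mm. That calls for roughly 0.8 rad more.

Call:
{"fn": "jog_arm", "kwargs": {
  "increments": [
    {"fingers": 0,"xyz": [0,0,-0.001],"angular": [0,0,1]},
    {"fingers": 0,"xyz": [0,0,-0.001],"angular": [0,0,1]},
    {"fingers": 0,"xyz": [0,0,-0.001],"angular": [0,0,1]},
    {"fingers": 0,"xyz": [0,0,-0.001],"angular": [0,0,1]},
    {"fingers": 0,"xyz": [0,0,-0.001],"angular": [0,0,1]},
    {"fingers": 0,"xyz": [0,0,0],"angular": [0,0,0]},
    {"fingers": 0,"xyz": [0,0,0],"angular": [0,0,0]},
    {"fingers": 0,"xyz": [0,0,0],"angular": [0,0,0]}
  ]
}}

```text
clock: 19.1
tcp_pos: [0.5785, 0.0427, 0.0825]
tcp_rot: [[-0.998, -0.056, 0.002], [-0.056, 0.998, -0.003], [-0.002, -0.003, -1.0]]
contact_force: [-5.3, -4.0, 17.8]
width: 0.0364
grip_force: 61.4
```

Call:
{"fn": "jog_arm", "kwargs": {
  "increments": [
    {"fingers": 0,"xyz": [0,0,0],"angular": [0,0,0]},
    {"fingers": 0,"xyz": [0,0,0],"angular": [0,0,0]},
    {"fingers": 0,"xyz": [0,0,0],"angular": [0,0,0]},
    {"fingers": 0,"xyz": [0,0,0],"angular": [0,0,0]},
    {"fingers": 0,"xyz": [0,0,0],"angular": [0,0,0]},
    {"fingers": 0,"xyz": [0,0,0],"angular": [0,0,0]},
    {"fingers": 0,"xyz": [0,0,0],"angular": [0,0,0]},
    {"fingers": 0,"xyz": [0,0,0],"angular": [0,0,0]}
  ]
}}

```text
clock: 19.9
tcp_pos: [0.5785, 0.0427, 0.0825]
tcp_rot: [[-0.998, -0.056, 0.002], [-0.056, 0.998, -0.003], [-0.002, -0.003, -1.0]]
contact_force: [-5.1, -3.0, 18.4]
width: 0.0364
grip_force: 61.4
```

```bash
python3 -c "
from h import *
im=look('wrist',['knob_grip','ball_centre_mark','cover_grip','cover_home'],pic='w9.png')
look('wrist',['ball'],search_frame)
cv2.imwrite('pics/w9c.png',cv2.resize(im[40:300,0:320],None,fx=2.3,fy=2.3,interpolation=cv2.INTER_CUBIC))
delta([.5765,.0385,.101])"
```

```text
wrist knob_grip [(0.97, array([0.5766, 0.0453, 0.0847]))]
wrist ball_centre_mark [(0.81, array([ 0.551 , -0.0694,  0.0639])), (0.56, array([ 0.443 , -0.0713, -0.0009]))]
wrist cover_grip [(0.62, array([ 0.5287, -0.1546,  0.0728]))]
wrist cover_home [(0.98, array([ 0.5287, -0.1545,  0.0717]))]
wrist ball [(0.65, array([ 0.5517, -0.0668,  0.0596])), (0.56, array([ 0.5469, -0.0248,  0.0607]))]
t 20.25 pos [0.5785 0.0427 0.0824] F [-4.7426 -3.9443 18.7324] w 0.035732516657340146 j6 0.01928166244665356
shift total (norm, current axes) [ 0.0027 -0.0052 -0.0232]
```

View pics/w9c.png

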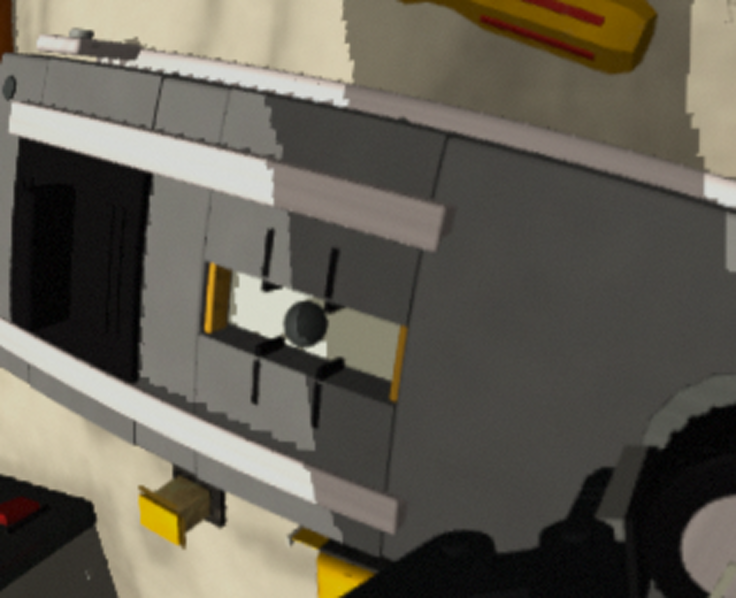

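The ball at crop px (306,325) lies between the marks, whose middle is about x=294–300, so it sits slightly towards the knob. I'll work out the offset with parallax included.

```bash
cat >> h.py <<'E'
def ray(u,v,z):
    c=calibration('wrist'); s=get_state(); a=(u-c['cx'])/c['fx'];b=(v-c['cy'])/c['fy']; r=np.hypot(a,b)
    d=np.array([a/r*np.sin(r),b/r*np.sin(r),np.cos(r)]); H=np.array(c['hand_eye']);A=np.array(s['tcp_rot'])
    o=A@H[:3,3]+s['tcp_pos']; d=A@H[:3,:3]@d
    return o+d*(z-o[2])/d[2]
def yb(P): return (P@YB)*1e3
E
python3 -c "
from h import *
P=lambda x,y,z:yb(ray(x/2.3,y/2.3+40,z))
L=[P(270,232,.06),P(256,402,.06)];R=[P(335,250,.06),P(316,425,.06)]
print(L,R,'mid',np.mean(L+R),'ball',[P(306,325,z) for z in (.052,.055,.058,.06)])"
```

```text
[np.float64(59.95180420246203), np.float64(61.313031313786354)] [np.float64(80.2132429672198), np.float64(81.28373786766971)] mid 70.69045408778447 ball [np.float64(70.09056297666697), np.float64(71.9618926510972), np.float64(73.83322232552749), np.float64(75.0807754418143)]
```

Call:
{"fn": "jog_arm", "kwargs": {
  "increments": [
    {"fingers": 0,"xyz": [0,0,-0.0008],"angular": [0,0,0.75]},
    {"fingers": 0,"xyz": [0,0,0],"angular": [0,0,0]},
    {"fingers": 0,"xyz": [0,0,0],"angular": [0,0,0]},
    {"fingers": 0,"xyz": [0,0,0],"angular": [0,0,0]},
    {"fingers": 0,"xyz": [0,0,0],"angular": [0,0,0]},
    {"fingers": 0,"xyz": [0,0,0],"angular": [0,0,0]},
    {"fingers": 0,"xyz": [0,0,0],"angular": [0,0,0]},
    {"fingers": 0,"xyz": [0,0,0],"angular": [0,0,0]}
  ]
}}

```text
clock: 21.05
tcp_pos: [0.5784, 0.0425, 0.083]
tcp_rot: [[-0.999, 0.049, 0.002], [0.049, 0.999, -0.003], [-0.002, -0.003, -1.0]]
contact_force: [-5.5, -4.2, 19.1]
width: 0.0361
grip_force: 61.5
```

Call:
{"fn": "jog_arm", "kwargs": {
  "increments": [
    {"fingers": 0,"xyz": [0,0,0],"angular": [0,0,0]},
    {"fingers": 0,"xyz": [0,0,0],"angular": [0,0,0]},
    {"fingers": 0,"xyz": [0,0,0],"angular": [0,0,0]},
    {"fingers": 0,"xyz": [0,0,0],"angular": [0,0,0]},
    {"fingers": 0,"xyz": [0,0,0],"angular": [0,0,0]},
    {"fingers": 0,"xyz": [0,0,0],"angular": [0,0,0]},
    {"fingers": 0,"xyz": [0,0,0],"angular": [0,0,0]},
    {"fingers": 0,"xyz": [0,0,0],"angular": [0,0,0]}
  ]
}}

```text
clock: 21.85
tcp_pos: [0.5785, 0.0425, 0.083]
tcp_rot: [[-0.999, 0.049, 0.002], [0.049, 0.999, -0.003], [-0.002, -0.003, -1.0]]
contact_force: [-5.4, -4.3, 18.0]
width: 0.0364
grip_force: 61.5
```

```bash
python3 -c "
from h import *
im=look('wrist',['ball_centre_mark','cover_grip','cover_home'])
for k in range(5):
  for c in ('wrist','scene'):
    s=get_state();read_camera(c);b=search_frame('ball',c);m=pinpoint('ball_centre_mark',c)
    print(c,[(round(q['p'],2),toworld(q['point'],c,s)) for q in b[:1]],[(round(q['p'],2),toworld(q['point'],c,s)) for q in m[:1]])
sc=read_camera('scene')
a=cv2.resize(im[40:300,0:320],(640,520),interpolation=cv2.INTER_CUBIC)
cv2.imwrite('pics/wA.png',a)
cv2.imwrite('pics/sA.png',cv2.resize(sc[180:310,280:440],None,fx=4,fy=4,interpolation=cv2.INTER_CUBIC))
delta([.5765,.0385,.101])"
```

```text
wrist ball_centre_mark [(0.8, array([ 0.5501, -0.0688,  0.0628]))]
wrist cover_grip [(0.9, array([ 0.529 , -0.1568,  0.0748]))]
wrist cover_home [(0.75, array([ 0.5281, -0.1535,  0.0739]))]
wrist [(0.51, array([ 0.5489, -0.0694,  0.0598]))] [(0.76, array([ 0.5506, -0.0705,  0.061 ]))]
scene [] [(0.64, array([ 0.5518, -0.0682,  0.0587]))]
wrist [(0.77, array([ 0.5507, -0.069 ,  0.0605]))] [(0.86, array([ 0.5499, -0.0721,  0.0633]))]
scene [] [(0.83, array([ 0.5518, -0.071 ,  0.0618]))]
wrist [(0.75, array([ 0.5521, -0.0712,  0.0592]))] [(0.75, array([ 0.5526, -0.0697,  0.0632]))]
scene [] [(0.96, array([ 0.5516, -0.0681,  0.0604]))]
wrist [(0.66, array([ 0.549 , -0.0697,  0.0604]))] [(0.81, array([ 0.5474, -0.0704,  0.0624]))]
scene [] [(0.64, array([ 0.5525, -0.0684,  0.0587]))]
wrist [(0.86, array([ 0.5509, -0.0721,  0.057 ]))] [(0.72, array([ 0.5533, -0.0674,  0.0627]))]
scene [] [(0.63, array([ 0.553 , -0.07  ,  0.0592]))]
t 23.6 pos [0.5785 0.0425 0.083 ] F [-3.9697 -4.5809 19.3321] w 0.03626750104856199 j6 0.12400256651735282
shift total (norm, current axes) [ 0.0022 -0.0052 -0.0224]
```

View pics/sA.png

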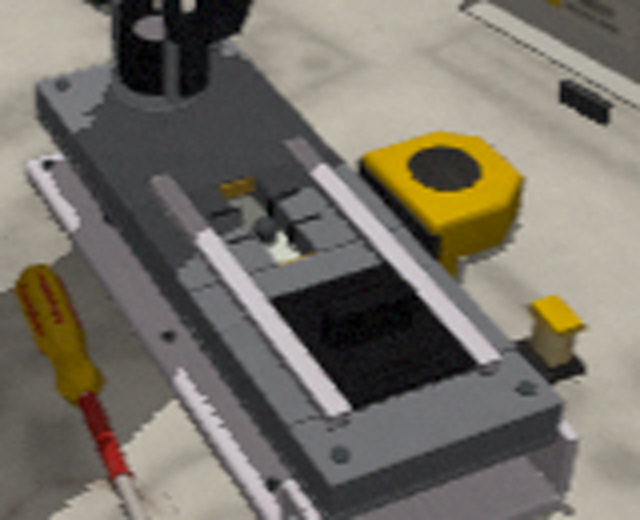

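View pics/wA.png

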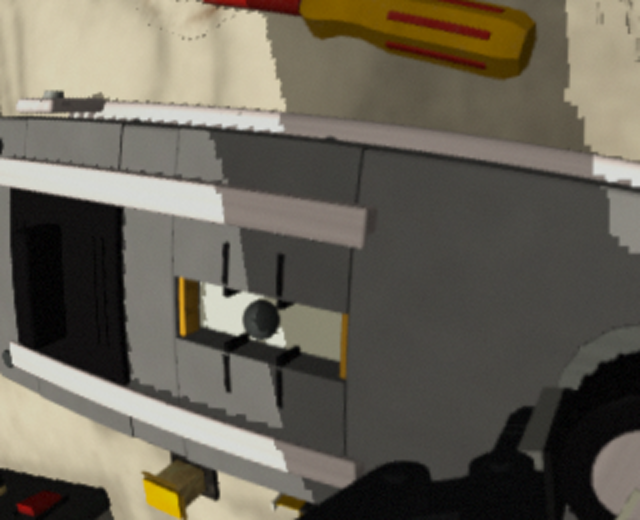

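Between the marks, whose middle is about x=260, the ball sits at crop px (261,320). The scene view agrees, the cover is still home over the bay, and the press is steady at about 18 N.

```bash
python3 -c "
from station import *
print(job_done())"
```

```text
the job is handed in; nothing more can be done
None
```

I handed the job in at about 24 s of the 61 s allowed: the cover is fully home, and the arm still holds the knob pressed on its seat at about 18 N, with the ball resting within about 1.5 mm of centre; the screwdriver, tape measure and relay were never touched.

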